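# Catalogue photographs of jar lids on the pantry photo stand

## Robot

A 6-joint arm with a two-finger parallel gripper is mounted at the origin on the work surface. World frame = base frame: x ahead of the robot, y to its left, z up, the work surface at z = 0. Lengths are in m, angles in degrees, forces in N, time in s.
With the tool pointing down it reaches from about 0.25 to 0.775 m from the base axis. Payload 4 kg.
Tool frame: the origin (TCP) lies at the very end of the fingers, on their centre line; the grasp point (between the pads) lies 19 mm behind it (hold_point_z is the distance from the TCP to the grasp point, in m); x points along the fingers, z is the direction in which the jaws open and shut, and the axes are right-handed (so a half turn about x gives the same grasp; the last joint's range is limited). The gripper opens to 85 mm and grips with 20 to 120 N. Pads are 22 mm wide; open, the fingers measure 114 mm over their backs; the gripper's body (76 mm by 85 mm) begins 54 mm behind the grasp point. The pads swing forward as they close: fully open they stand 13 mm farther back than shut.
Start: joints at [71.213, 4.996, 78.535, -0, 96.463, -5.907], TCP at [0.123, 0.536, 0.231] pointing down, gripper open.
Joint ranges: [-177.83, 177.83], [-43.37, 116.18], [15.69, 146.23], [-61.86, 241.86], [9.47, 152.12], [-147.06, 147.06]. Speed limits (degrees/s): [159.86, 159.86, 180, 180, 180, 180].

## Interface

Orientations are given as a 3x3 rotation matrix whose columns are the frame's x, y, z axes.
In Python, from station import sense, snapshot, sign_off, hold_point_z gives the robot as it stands.
- The arm moves only by the tool carry_out, never from a script. Its argument "increments" is a list of rows, each an object with "claw": the closure, from -1 (fully open) to 1 (shut); "translation": the shift along the world's x, y, z in m, a list of three; "turn": the turn, a rotation vector about the world's x, y, z in rad, a list of three. A call has 1 to 20 rows; each row is the pose to reach, as a shift and turn from the pose commanded when the call began; what a row does not reach only later rows make up. A row lasts 1/10 s, in which the tool goes at most 50 mm and 8.59 degrees, less where a joint would pass 70% of its speed; a pose out of reach is approached as far as the arm can. A call with a gripper value outside its range is refused whole. The fingers move at their own pace and stop on an object; the grip force is fixed at half the most. Time passes only in rows, so rows that repeat a pose let the fingers close. It gives the time, the measured TCP pose, the force and the opening at its end, in the units of the state.
- sense(): the state, without advancing time (a new reading comes with each control period).
- snapshot(name): name is "side" or "top" or "wrist"; returns a dict with "img" (420x560x3 uint8, red, green, blue), "fx", "fy", "cx", "cy" (pixels), "pose" (4x4, takes a point from camera to world coordinates); the wrist camera has in their place "tool_from_camera" (4x4, takes a point from camera to tool coordinates, whose origin is the TCP and whose axes are the tool frame's). Camera axes: x right, y up, looking along -z (the intrinsics and any distortion apply to the point x, -y, -z); pixel columns grow to the right and rows downward; lengths in m; the calibration is good to about 2 mm. A picture is of the moment at which its call begins: read the wrist's pose just before it. There is no depth.
- sign_off(): hands the job in, once; it reports no verdict.
The state is a dict: "time_s": time; "joint_positions": joint angles; "joint_velocities": joint speeds; "joint_torque": joint torques, N m; "ee_pos": TCP position; "tool_rot": TCP orientation; "wrist_force": force on the tool from outside, world axes, zero at the start; "wrist_torque": the same for the moment, N m; "gripper_width": opening from 0.0 (shut) to 1.0 (fully open).
Only numpy, scipy, OpenCV 4.12 (cv2) and the standard library are available. Lean on these libraries where they do the work, as an engineer would, in place of code of your own. Each camera call takes 0.05 s, during which the arm holds its last target. There are 200 camera calls.

## Task

Pull the photo tray by its knob until the centre of the round jar lid is right under the fixed pointer and let it stand there for about a second for its close-up, then do the same with the square lid and leave the tray there. Then, for the overview picture, squeeze the button in the side of the camera mast's head, pull the head up past the first stop to the second stop at the top of its travel, and finish while still holding it up there. Leave the jars, bottle, can, box and mug where they stand.

Things in the scene. Friction and masses are not known exactly. Their poses are not given: they have to be found in the camera images.
- stand: Grey photo stand, fixed plate 290 x 300 x 14 mm with a tray on two crossed slides and a fixed pointer. Origin: on the table straight below the pointer tip; x towards the pointer's post (away from the robot at yaw 0), y left, z up. Plate: x -130 to 160, y -150 to 150 mm. Post 22 x 40 mm at x = 138, 98 mm high; it carries a level arm 14 mm wide, x -5 to 145, z 86 to 98 mm.
- pointer_tip (a point): Tip of the pointer, a small dark cone pointing down, at x = y = 0, z = 56 mm of the stand, 8 mm above the lids.
- slide_x (a joint): Position of the tray along the stand's x axis, m, -0.035 to 0.035, grows towards the post. About 1 N of friction; stays where it is left.
- slide_y (a joint): Position of the tray along the stand's y axis (to the left), m, -0.06 to 0.06, about 1 N of friction, stays where it is left. The two slides move independently, so the tray can be pulled in any horizontal direction; it does not turn.
- tray_knob (a point): Grip point of the tray's wooden knob, an upright post of 18 mm diameter on the tray's edge nearest the robot, plain above z = 50 mm (below it a 26 mm foot). The point is at z = 78 mm, the knob's top at 95 mm, the tray's surface at 40 mm. Tray: white plastic board 165 x 170 x 12 mm, x -105 to 60 mm and y -85 to 85 mm about its middle; knob at x = -85, y = 0.
- round_lid (a point): Centre of the top of the round wooden jar lid, 64 mm diameter, fixed on the tray's left half with a small dark dot in its middle. Top at z = 48 mm. It lies 99 mm in +x and 45 mm in +y of the knob (stand axes).
- square_lid (a point): Centre of the top of the square wooden jar lid, 48 x 48 mm, fixed on the tray's right half with a small dark dot in its middle. Top at z = 48 mm. It lies 75 mm in +x and 45 mm in -y of the knob (stand axes).
- mast: Camera mast fixed to the table: black round foot 116 mm diameter, 18 mm high, aluminium tube 28 mm diameter with a 33 mm collar, top at z = 160 mm, and a sliding head on it (part of this body). Origin: centre of the foot's underside. x axis: to the side with the button; y axis: where the camera looks; z up.
- mast_head (a joint): Height of the sliding head, m: 0 fully down as at the start, first stop 0.06, second stop 0.12 (end of travel). A catch blocks it after 4 mm, and again at the first stop, unless the button is kept pressed. Lifting takes about 4 N; the head does not stay at the second stop by itself: let go, it sinks (to the first stop, if the catch engages there).
- mast_grip (a point): Middle of the head at button height, on the mast's axis; z = 188 mm with the head down. Head: block 34 mm along x, 30 along y, 24 mm below to 22 above this point. Camera on the +y side, 46 mm wide, 30 to 68 mm off the axis, top 21 mm above the point. Grip here with fingers closing along mast x: one on the button, one on the flat face across from it; 43 mm across, 37 with the button in.
- button_face (a point): Middle of the outer face of the round grey button (20 mm diameter) in the head's +x side, 26 mm from the axis, standing 9 mm out of the head.
- mast_button (a joint): How far the button is pressed towards the mast's axis, m, 0 to 0.006 (fully in; the catch is free from 0.004 on); it takes about 2.5 N to start and 7 N to press fully. It springs back.
- spice_jar_a: Bystander: small spice jar, 48 mm diameter, 85 mm high, left of the stand. Origin: centre of its underside.
- spice_jar_b: Bystander: small spice jar, 48 mm diameter, 85 mm high, right of the mast. Origin: centre of its underside.
- preserve_jar: Bystander: preserve jar, 64 mm diameter, 100 mm high, beyond the mast. Origin: centre of its underside.
- sauce_bottle: Bystander: sauce bottle, 56 mm diameter, 170 mm high, left of the stand. Origin: centre of its underside.
- cracker_box: Bystander: carton 50 x 100 x 90 mm high, at the left. Origin: centre of its underside.
- mug: Bystander: white mug, 76 mm diameter, 85 mm high, at the right. Origin: centre of its underside.
- bean_can: Bystander: steel can, 72 mm diameter, 100 mm high, on the robot's side of the mast. Origin: centre of its underside.
There are look-alikes about, which are no part of the job. What is shaped like the mast but yellow is not meant.

How it is judged (in metres and radians):
On the way, in this order (a step that is already met when the one before it is completed fails the run):
1. the centre of the round lid stands under the pointer, within 6 mm, for half a second (horizontal distance between round_lid and pointer_tip below 0.006 m), for 0.5 s.
2. then the centre of the square lid stands under the pointer, within 6 mm, for half a second (horizontal distance between square_lid and pointer_tip below 0.006 m), for 0.5 s.
3. then the mast's button is pressed in, with the head still down (value of joint mast_button above 0.0035 m and value of joint mast_head below 0.03 m), for 0.1 s.
4. the head is pulled to the second stop (value of joint mast_head above 0.114 m), for 0.3 s.
At the end, for the whole second after the job is handed in: The mast's head is at the second stop (0.114 m or more of 0.12 m), still (under 0.02 m/s) and held by the fingers (more than 1.5 N), and the square lid's centre is still within 8 mm of the point under the pointer (value of joint mast_head above 0.114 m and velocity of joint mast_head between -0.02 and 0.02 m/s and contact force between the fingers and mast above 1.5 N and horizontal distance between square_lid and pointer_tip below 0.008 m); the arm keeps its last pose, push and grip.
It fails at once if a bystander (jar, bottle, can, box or mug) is moved by more than 30 mm (distance of any of spice_jar_a, spice_jar_b, preserve_jar, sauce_bottle, cracker_box, mug, bean_can from where it was at the start of the episode above 0.03 m).
It also fails if it takes over 67 s, if anything falls off the work surface, if the arm or the gripper's body presses on something with over 40 N, if the wrist force passes 120 N, or if a joint passes its speed limit or range.

## Working session

There is one attempt and no reset: what is moved stays moved. The work goes in short steps, Python scripts to look and compute and a tool call to move; the robot and the scene stay as the last step left them, time stands still between calls to the robot, and variables do not carry over. Pictures are saved under pics/ and viewed, about 8 in all and at most 12, crops included, and the job is handed in when it is done.

Besides the shell and the picture viewer there is one more tool, called in YAML: its name, and indented under it one key for each argument. carry_out: Moves the arm, as the interface text tells. Its arguments: {"type":"object","properties":{"increments":{"type":"array"}},"required":["increments"]}

```bash
mkdir -p pics; ls
cat > h.py <<'E'
import numpy as np, cv2, pickle
from station import sense, snapshot, hold_point_z
def take(n,tag):
    st=sense(); s=snapshot(n); s['st']=st
    cv2.imwrite(f'pics/{tag}.png',s['img'][:,:,::-1]); pickle.dump(s,open(f'pics/{tag}.pkl','wb')); return s
def load(tag): return pickle.load(open(f'pics/{tag}.pkl','rb'))
def pose(s):
    if 'pose' in s: return np.array(s['pose'])
    T=np.eye(4);T[:3,:3]=s['st']['tool_rot'];T[:3,3]=s['st']['ee_pos'];return T@np.array(s['tool_from_camera'])
def ray(s,u,v):
    T=pose(s);d=np.array([(u-s['cx'])/s['fx'],-(v-s['cy'])/s['fy'],-1]);return T[:3,3],T[:3,:3]@d
def onz(s,u,v,z):
    o,d=ray(s,u,v);return o+d*(z-o[2])/d[2]
def proj(s,p):
    q=np.linalg.inv(pose(s))@np.r_[p,1];return s['cx']+s['fx']*q[0]/-q[2],s['cy']-s['fy']*q[1]/-q[2]
E
python3 - <<'E'
from h import *
for n in('top','side','wrist'):
    s=take(n,n+'0'); print(n,{k:np.round(v,3).tolist() for k,v in s.items() if k not in('img','st')})
print(hold_point_z,s['st'])
a=[load(n+'0')['img'] for n in('top','side')]
E
```

```text
pics
top {'fx': 497.713, 'fy': 497.713, 'cx': 279.895, 'cy': 206.044, 'pose': [[-0.026, 0.995, -0.101, 0.42], [-0.999, -0.028, -0.022, -0.025], [-0.025, 0.1, 0.995, 1.508], [0.0, 0.0, 0.0, 1.0]]}
side {'fx': 491.577, 'fy': 491.577, 'cx': 282.4, 'cy': 215.924, 'pose': [[0.785, -0.333, 0.522, 1.451], [0.619, 0.45, -0.644, -1.148], [-0.02, 0.829, 0.559, 1.11], [0.0, 0.0, 0.0, 1.0]]}
wrist {'fx': 377.971, 'fy': 377.971, 'cx': 279.556, 'cy': 206.139, 'tool_from_camera': [[-0.0, 0.284, -0.959, -0.144], [0.0, 0.959, 0.284, 0.072], [1.0, 0.0, -0.0, 0.001], [0.0, 0.0, 0.0, 1.0]]}
0.0187 {'time_s': 0.1, 'joint_positions': array([ 7.12139528e+01,  5.03886691e+00,  7.86162043e+01,  3.03044410e-04,
        9.64634079e+01, -5.90683916e+00]), 'joint_velocities': array([-0.02011191, -0.02509176, -0.17111013,  0.01443332,  0.06262858,
        0.08477406]), 'joint_torque': array([ 2.37190092e-03, -3.53019547e+01, -3.14216316e+01, -1.57240001e-04,
        8.06828291e-03, -6.86440558e-06]), 'ee_pos': array([0.1224483 , 0.53573936, 0.23021704]), 'tool_rot': array([[-6.70895701e-04, -9.74842203e-01,  2.22895108e-01],
       [-1.95599777e-03,  2.22896011e-01,  9.74840265e-01],
       [-9.99997862e-01,  2.18033810e-04, -2.05632915e-03]]), 'wrist_force': array([-0.72265577,  0.40810701, -0.5683055 ]), 'wrist_torque': array([ 0.00632066, -0.03833413,  0.00380417]), 'gripper_width': 0.9989687996872643}
```

View pics/top0.png

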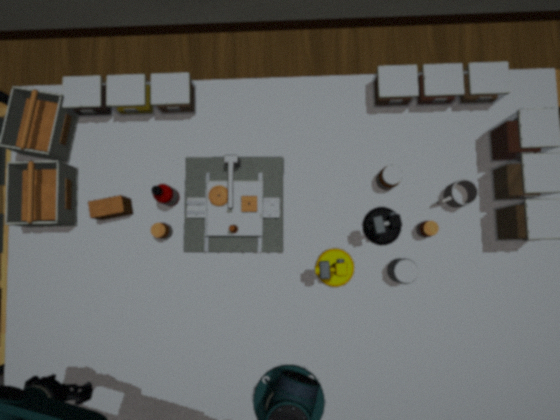

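View pics/side0.png

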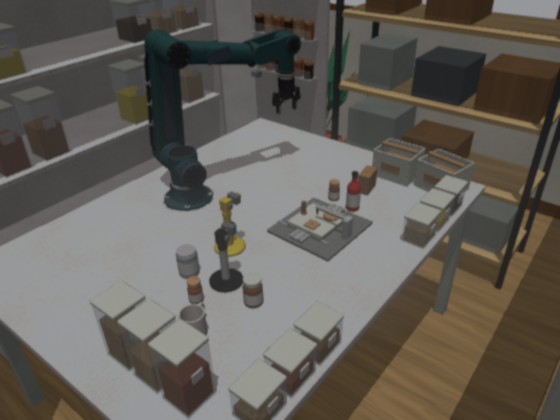

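The top view shows the stand at about (234,205), with the knob at (233,229), the round lid at (218,196) and the square lid at (249,203). There are two masts: a black foot at (381,225) and a yellow one at (335,267). The black mast is the one meant, because the description gives a black foot and rules out yellow. I'll enlarge that area to confirm it and to find the button side.

Run:
```python
from h import *
t=load('top0');s=load('side0')
im=t['img'];a=cv2.resize(im[150:260,180:290],None,fx=3.6,fy=3.6,interpolation=cv2.INTER_CUBIC)
b=cv2.resize(im[195:255,345:405+0],(396,396),interpolation=cv2.INTER_CUBIC)
c=cv2.resize(s['img'][185:295,190:300],(396,396)[::1],interpolation=cv2.INTER_CUBIC)
canvas=np.hstack([b,c])
cv2.imwrite('pics/mast.png',np.clip(canvas[:,:,::-1].astype(float)*1.5,0,255).astype('uint8'))
for n,u,v,z in [('knob',233,229,.09),('round',218,196,.048),('sq',249,203,.048),('mastfoot',381,226,.018),('yellow',335,267,.018),('jar_a',160,231,.085),('jar_b',429,228,.085),('pres',390,176,.1),('bott',163,193,.1),('can',404,271,.1),('mug',460,194,.085)]:
    print(n,onz(t,u,v,z).round(3))
# stand contour
hsv=cv2.cvtColor(im,cv2.COLOR_RGB2HSV)
print(im[245,190],im[300,250],im[165,195])
```

```text
knob [0.502 0.142 0.09 ]
round [0.603 0.19  0.048]
sq [0.58  0.099 0.048]
mastfoot [ 0.503 -0.292  0.018]
yellow [ 0.385 -0.151  0.018]
jar_a [0.502 0.354 0.085]
jar_b [ 0.49  -0.415  0.085]
pres [ 0.64  -0.309  0.1  ]
bott [0.61  0.341 0.1  ]
can [ 0.371 -0.335  0.1  ]
mug [ 0.584 -0.509  0.085]
[75 78 76] [131 134 136] [72 80 72]
```

View pics/mast.png

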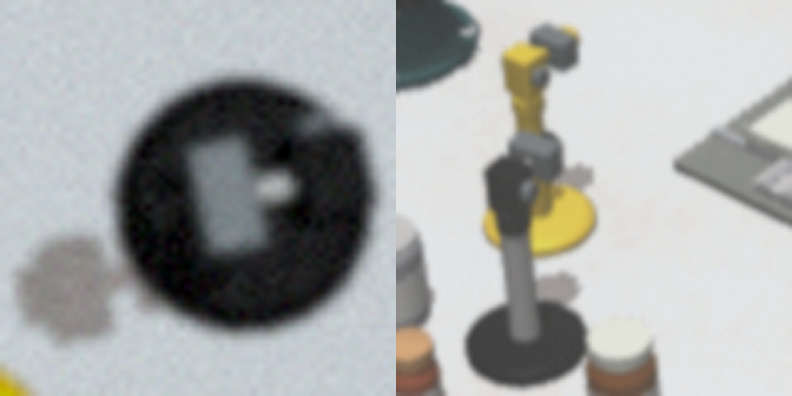

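The crop confirms it. The black mast has its grey camera facing world +y (left), and the grey button is on the far (+x) side of the head. Next I'll move the wrist camera over the stand.

carry_out:
  increments:
    - {"claw": -1, "translation": [0.28, -0.38, 0.03], "turn": [0, 0, 0.24]}
    - {"claw": -1, "translation": [0.28, -0.38, 0.03], "turn": [0, 0, 0.24]}
    - {"claw": -1, "translation": [0.28, -0.38, 0.03], "turn": [0, 0, 0.24]}
    - {"claw": -1, "translation": [0.28, -0.38, 0.03], "turn": [0, 0, 0.24]}
    - {"claw": -1, "translation": [0.28, -0.38, 0.03], "turn": [0, 0, 0.24]}
    - {"claw": -1, "translation": [0.28, -0.38, 0.03], "turn": [0, 0, 0.24]}
    - {"claw": -1, "translation": [0.28, -0.38, 0.03], "turn": [0, 0, 0.24]}
    - {"claw": -1, "translation": [0.28, -0.38, 0.03], "turn": [0, 0, 0.24]}
    - {"claw": -1, "translation": [0.28, -0.38, 0.03], "turn": [0, 0, 0.24]}
    - {"claw": -1, "translation": [0.28, -0.38, 0.03], "turn": [0, 0, 0.24]}
    - {"claw": -1, "translation": [0.28, -0.38, 0.03], "turn": [0, 0, 0.24]}
    - {"claw": -1, "translation": [0.28, -0.38, 0.03], "turn": [0, 0, 0.24]}

```text
time_s: 1.35
ee_pos: [0.4025, 0.156, 0.2609]
tool_rot: [[-0.001, -1.0, -0.014], [0.0, -0.014, 1.0], [-1.0, 0.001, 0.0]]
wrist_force: [-0.1, 0.2, 0.2]
gripper_width: 0.998
```

Run:
```python
from h import *
s=take('wrist','w1'); print(s['st']['ee_pos'],s['st']['tool_rot'].round(3))
```

```text
[0.40246668 0.15598589 0.26093973] [[-0.001 -1.    -0.014]
 [ 0.    -0.014  1.   ]
 [-1.     0.001  0.   ]]
```

View pics/w1.png

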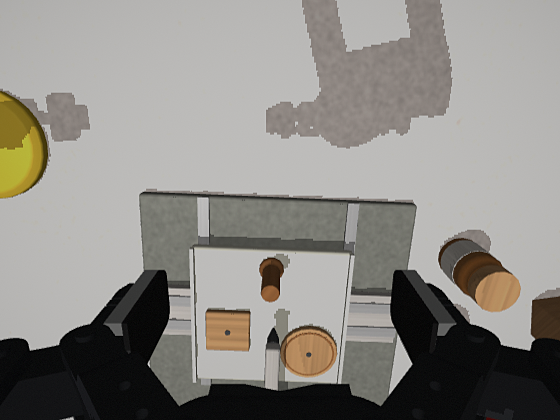

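The wrist view (image down = world +x) shows the square lid dot at (227,332), the round lid dot at (308,354), the dark pointer cone with its tip near (273,330), the knob top at (271,293), and the plate's near corners at (141,192) and (415,204).

```bash
python3 - <<'E'
from h import *
s=load('w1');im=s['img']
g=cv2.cvtColor(im,cv2.COLOR_RGB2GRAY)
def dot(u,v,r=5):
    p=g[v-r:v+r+1,u-r:u+r+1].astype(float);w=np.clip(np.median(p)-25-p,0,None);y,x=np.mgrid[v-r:v+r+1,u-r:u+r+1]
    return (w*x).sum()/w.sum(),(w*y).sum()/w.sum()
sq=dot(227,332);ro=dot(308,354);print(sq,ro)
SQ=onz(s,*sq,.048);RO=onz(s,*ro,.048)
A=onz(s,141,192,.014);B=onz(s,415,204,.014)
yaw=np.degrees(np.arctan2(*(A-B)[:2]*np.array([1,-1])[::1])) 
print('corners',A,B,np.linalg.norm(A-B))
d=(RO-SQ)[:2]; yaw2=np.degrees(np.arctan2(d[1],d[0])-np.arctan2(.09,.024)); print('lid yaw',yaw2,np.linalg.norm(d),np.hypot(.09,.024))
e=(B-A)[:2]; print('plate yaw',np.degrees(np.arctan2(-e[0],e[1])))
y=np.radians(yaw2);R=np.array([[np.cos(y),-np.sin(y)],[np.sin(y),np.cos(y)]])
print('SQ',SQ,'RO',RO,'knob',SQ[:2]+R@[-.075,.045],RO[:2]+R@[-.099,-.045],'knobtop',onz(s,271,293,.095))
M=(A+B)[:2]/2;print('tip from corners',M+R@[.13,0],'tip seen',onz(s,273,329.5,.056))
print(im[318:345,273].tolist())
E
python3 -c "
import cv2;i=cv2.imread('pics/w1.png')[300:390,220:340];cv2.imwrite('pics/w1c.png',cv2.resize(i,None,fx=6,fy=6,interpolation=cv2.INTER_CUBIC))"
```

```text
(np.float64(227.02327663384065), np.float64(332.11727842435096)) (np.float64(308.26379690949227), np.float64(354.18653421633553))
corners [0.4320623  0.00953373 0.014     ] [0.44139062 0.3034458  0.014     ] 0.29406005977935457
lid yaw -1.9500837371908757 0.09380360773853917 0.09314504817756014
plate yaw -1.8178693073932377
SQ [0.58001973 0.10198996 0.048     ] RO [0.60725966 0.19175132 0.048     ] knob [0.50659446 0.14951606] [0.5067857  0.15014624] knobtop [0.50508585 0.15046896 0.095     ]
tip from corners [0.56665117 0.15206602] tip seen [0.57054654 0.15226588 0.056     ]
[[192, 192, 190], [190, 188, 187], [188, 187, 185], [188, 188, 186], [188, 187, 185], [189, 188, 186], [189, 188, 187], [194, 193, 192], [185, 184, 183], [122, 123, 122], [0, 0, 1], [4, 6, 5], [15, 16, 17], [19, 20, 20], [22, 22, 23], [23, 24, 24], [22, 21, 22], [22, 23, 23], [22, 23, 22], [23, 24, 23], [23, 24, 24], [23, 23, 23], [20, 22, 20], [41, 41, 42], [61, 61, 62], [56, 55, 54], [66, 64, 62]]
```

View pics/w1c.png

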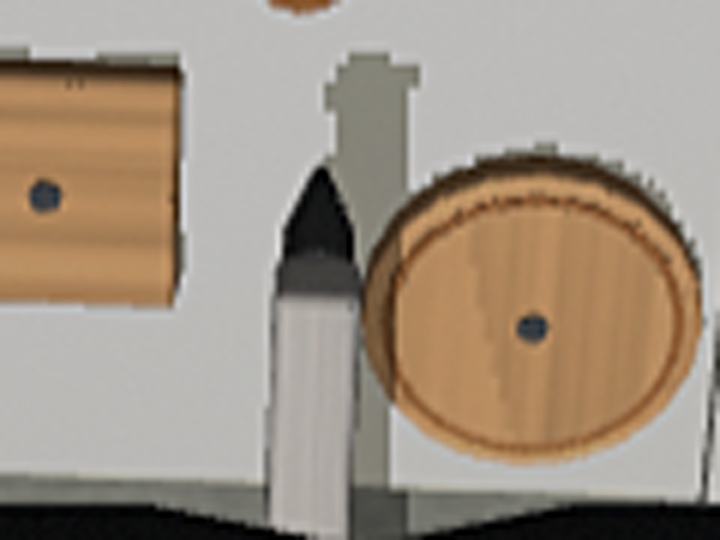

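carry_out:
  increments:
    - {"claw": -1, "translation": [0.104, -0.006, -0.08], "turn": [0, 0, -0.02]}
    - {"claw": -1, "translation": [0.104, -0.006, -0.08], "turn": [0, 0, -0.02]}
    - {"claw": -1, "translation": [0.104, -0.006, -0.08], "turn": [0, 0, -0.02]}
    - {"claw": -1, "translation": [0.104, -0.006, -0.08], "turn": [0, 0, -0.02]}
    - {"claw": -1, "translation": [0.104, -0.006, -0.12], "turn": [0, 0, -0.02]}
    - {"claw": -1, "translation": [0.104, -0.006, -0.15], "turn": [0, 0, -0.02]}
    - {"claw": -1, "translation": [0.104, -0.006, -0.18], "turn": [0, 0, -0.02]}
    - {"claw": -1, "translation": [0.104, -0.006, -0.203], "turn": [0, 0, -0.02]}
    - {"claw": -1, "translation": [0.104, -0.006, -0.203], "turn": [0, 0, -0.02]}
    - {"claw": 1, "translation": [0.104, -0.006, -0.203], "turn": [0, 0, -0.02]}
    - {"claw": 1, "translation": [0.104, -0.006, -0.203], "turn": [0, 0, -0.02]}
    - {"claw": 1, "translation": [0.104, -0.006, -0.203], "turn": [0, 0, -0.02]}
    - {"claw": 1, "translation": [0.104, -0.006, -0.203], "turn": [0, 0, -0.02]}
    - {"claw": 1, "translation": [0.104, -0.006, -0.203], "turn": [0, 0, -0.02]}
    - {"claw": 1, "translation": [0.104, -0.006, -0.203], "turn": [0, 0, -0.02]}
    - {"claw": 1, "translation": [0.104, -0.006, -0.203], "turn": [0, 0, -0.02]}

```text
time_s: 3.0
ee_pos: [0.5074, 0.1502, 0.0596]
tool_rot: [[0.002, -1.0, 0.005], [0.0, 0.005, 1.0], [-1.0, -0.002, 0.0]]
wrist_force: [-0.3, -0.2, 5.7]
gripper_width: 0.193
```

Run:
```python
from h import *
s=take('wrist','w2');t=take('top','t2');print(sense()['ee_pos'])
print('tip',onz(load('w1'),273.6,327.7,.056))
a=s['img'];b=cv2.resize(t['img'][175:240,190:280],(360,260),interpolation=cv2.INTER_CUBIC)
c=np.zeros((420,780,3),np.uint8);c[:,:420]=a[:,70:490];c[:260,420:]=b
cv2.imwrite('pics/w2v.png',c[:,:,::-1])
```

```text
[0.50740005 0.1502082  0.05960278]
tip [0.56832801 0.15288462 0.056     ]
```

View pics/w2v.png

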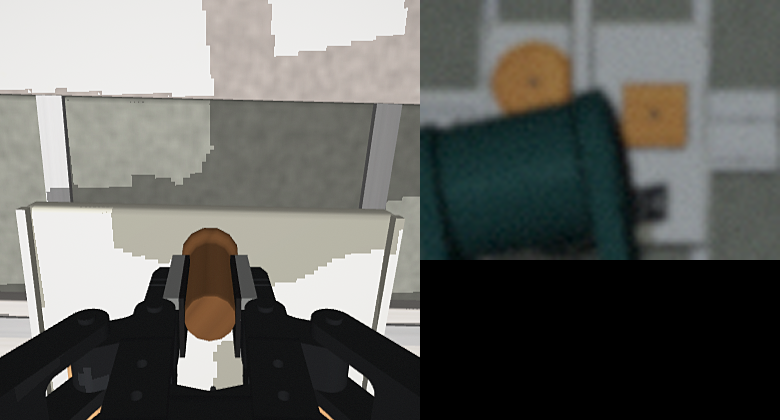

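The knob is gripped: the opening reads 0.193, about 16 mm. From the measured dot and tip, the round lid needs a shift of (-0.039, -0.039).

carry_out:
  increments:
    - {"claw": 1, "translation": [-0.008, -0.008, 0], "turn": [0, 0, 0]}
    - {"claw": 1, "translation": [-0.018, -0.018, 0], "turn": [0, 0, 0]}
    - {"claw": 1, "translation": [-0.028, -0.028, 0], "turn": [0, 0, 0]}
    - {"claw": 1, "translation": [-0.035, -0.035, 0], "turn": [0, 0, 0]}
    - {"claw": 1, "translation": [-0.039, -0.039, 0], "turn": [0, 0, 0]}
    - {"claw": 1, "translation": [-0.039, -0.039, 0], "turn": [0, 0, 0]}
    - {"claw": 1, "translation": [-0.039, -0.039, 0], "turn": [0, 0, 0]}
    - {"claw": 1, "translation": [-0.039, -0.039, 0], "turn": [0, 0, 0]}
    - {"claw": 1, "translation": [-0.039, -0.039, 0], "turn": [0, 0, 0]}
    - {"claw": 1, "translation": [-0.039, -0.039, 0], "turn": [0, 0, 0]}
    - {"claw": 1, "translation": [-0.039, -0.039, 0], "turn": [0, 0, 0]}
    - {"claw": 1, "translation": [-0.039, -0.039, 0], "turn": [0, 0, 0]}
    - {"claw": 1, "translation": [-0.039, -0.039, 0], "turn": [0, 0, 0]}
    - {"claw": 1, "translation": [-0.039, -0.039, 0], "turn": [0, 0, 0]}
    - {"claw": 1, "translation": [-0.039, -0.039, 0], "turn": [0, 0, 0]}
    - {"claw": 1, "translation": [-0.039, -0.039, 0], "turn": [0, 0, 0]}

```text
time_s: 4.7
ee_pos: [0.4677, 0.1104, 0.0595]
tool_rot: [[0.001, -1.0, 0.005], [-0.0, 0.005, 1.0], [-1.0, -0.001, -0.0]]
wrist_force: [-0.8, -0.6, 7.6]
gripper_width: 0.194
```

carry_out:
  increments:
    - {"claw": -1, "translation": [0, 0, 0], "turn": [0, 0, 0]}
    - {"claw": -1, "translation": [0, 0, 0], "turn": [0, 0, 0]}
    - {"claw": -1, "translation": [0, 0, 0], "turn": [0, 0, 0]}
    - {"claw": -1, "translation": [0, 0, 0], "turn": [0, 0, 0]}
    - {"claw": -1, "translation": [0, 0, 0], "turn": [0, 0, 0]}
    - {"claw": -1, "translation": [0, 0, 0.06], "turn": [0, 0, 0]}
    - {"claw": -1, "translation": [-0.02, 0.03, 0.12], "turn": [0, 0, 0]}
    - {"claw": -1, "translation": [-0.05, 0.03, 0.2], "turn": [0, 0, 0]}
    - {"claw": -1, "translation": [-0.08, 0.03, 0.2], "turn": [0, 0, 0]}
    - {"claw": -1, "translation": [-0.08, 0.03, 0.2], "turn": [0, 0, 0]}
    - {"claw": -1, "translation": [-0.08, 0.03, 0.2], "turn": [0, 0, 0]}
    - {"claw": -1, "translation": [-0.08, 0.03, 0.2], "turn": [0, 0, 0]}

```text
time_s: 5.9
ee_pos: [0.3878, 0.1412, 0.2584]
tool_rot: [[0.001, -1.0, 0.004], [0.0, 0.004, 1.0], [-1.0, -0.001, 0.0]]
wrist_force: [0.3, 0.5, -0.6]
gripper_width: 1.003
```

Run:
```python
from h import *
s=take('wrist','w3'); print(s['st']['ee_pos'],proj(s,[.5683,.1529,.056]),proj(s,[.5683,.1529,.048]))
u,v=map(int,proj(s,[.5683,.1529,.056]))
cv2.imwrite('pics/w3c.png',cv2.resize(s['img'][v-60:v+60,u-90:u+70,::-1],None,fx=5,fy=5,interpolation=cv2.INTER_CUBIC));print(u-90,v-60)
```

```text
[0.38778068 0.14123406 0.25836202] (np.float64(290.3753804496901), np.float64(340.33548366511747)) (np.float64(290.17089846759575), np.float64(335.7402419112126))
200 280
```

View pics/w3c.png

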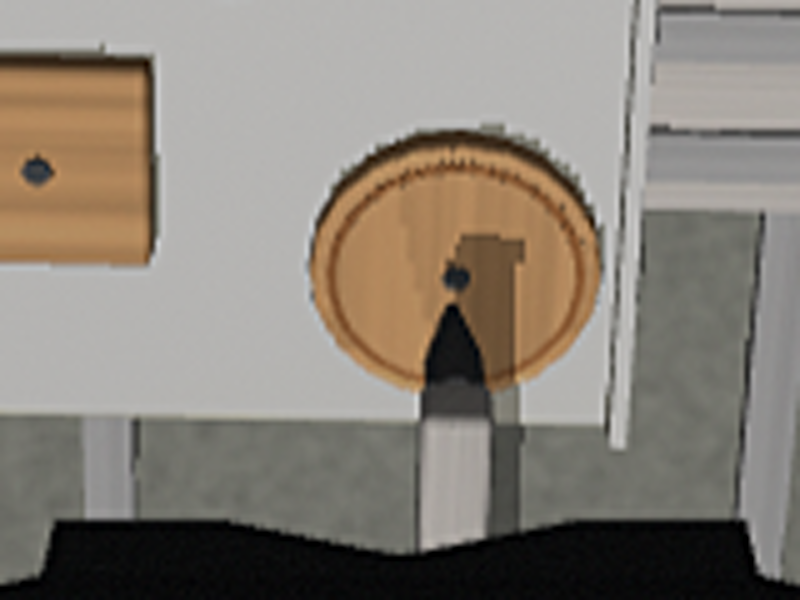

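The picture confirms the round lid. The dot is at pixel (291.2,335.4), and the point below the tip projects to (290.2,335.7), so the error is about 1 mm. Next I'll re-grip the knob and move the square lid by (+0.027, +0.088).

carry_out:
  increments:
    - {"claw": -1, "translation": [0.04, -0.02, -0.04], "turn": [0, 0, 0]}
    - {"claw": -1, "translation": [0.08, -0.03, -0.06], "turn": [0, 0, 0]}
    - {"claw": -1, "translation": [0.08, -0.03, -0.08], "turn": [0, 0, 0]}
    - {"claw": -1, "translation": [0.08, -0.03, -0.12], "turn": [0, 0, 0]}
    - {"claw": -1, "translation": [0.08, -0.03, -0.16], "turn": [0, 0, 0]}
    - {"claw": -1, "translation": [0.08, -0.03, -0.19], "turn": [0, 0, 0]}
    - {"claw": -1, "translation": [0.08, -0.03, -0.2], "turn": [0, 0, 0]}
    - {"claw": 1, "translation": [0.08, -0.03, -0.2], "turn": [0, 0, 0]}
    - {"claw": 1, "translation": [0.08, -0.03, -0.2], "turn": [0, 0, 0]}
    - {"claw": 1, "translation": [0.08, -0.03, -0.2], "turn": [0, 0, 0]}
    - {"claw": 1, "translation": [0.08, -0.03, -0.2], "turn": [0, 0, 0]}
    - {"claw": 1, "translation": [0.08, -0.03, -0.2], "turn": [0, 0, 0]}
    - {"claw": 1, "translation": [0.08, -0.03, -0.2], "turn": [0, 0, 0]}
    - {"claw": 1, "translation": [0.08, -0.03, -0.2], "turn": [0, 0, 0]}
    - {"claw": 1, "translation": [0.08, -0.03, -0.2], "turn": [0, 0, 0]}

```text
time_s: 7.45
ee_pos: [0.4688, 0.1113, 0.0601]
tool_rot: [[0.003, -1.0, 0.005], [0.0, 0.005, 1.0], [-1.0, -0.003, 0.0]]
wrist_force: [-0.8, 0.3, 6.1]
gripper_width: 0.197
```

carry_out:
  increments:
    - {"claw": 1, "translation": [0.003, 0.01, 0], "turn": [0, 0, 0]}
    - {"claw": 1, "translation": [0.007, 0.023, 0], "turn": [0, 0, 0]}
    - {"claw": 1, "translation": [0.011, 0.036, 0], "turn": [0, 0, 0]}
    - {"claw": 1, "translation": [0.015, 0.049, 0], "turn": [0, 0, 0]}
    - {"claw": 1, "translation": [0.019, 0.062, 0], "turn": [0, 0, 0]}
    - {"claw": 1, "translation": [0.023, 0.075, 0], "turn": [0, 0, 0]}
    - {"claw": 1, "translation": [0.026, 0.084, 0], "turn": [0, 0, 0]}
    - {"claw": 1, "translation": [0.027, 0.088, 0], "turn": [0, 0, 0]}
    - {"claw": 1, "translation": [0.027, 0.088, 0], "turn": [0, 0, 0]}
    - {"claw": 1, "translation": [0.027, 0.088, 0], "turn": [0, 0, 0]}
    - {"claw": 1, "translation": [0.027, 0.088, 0], "turn": [0, 0, 0]}
    - {"claw": 1, "translation": [0.027, 0.088, 0], "turn": [0, 0, 0]}
    - {"claw": 1, "translation": [0.027, 0.088, 0], "turn": [0, 0, 0]}
    - {"claw": 1, "translation": [0.027, 0.088, 0], "turn": [0, 0, 0]}
    - {"claw": 1, "translation": [0.027, 0.088, 0], "turn": [0, 0, 0]}
    - {"claw": 1, "translation": [0.027, 0.088, 0], "turn": [0, 0, 0]}
    - {"claw": 1, "translation": [0.027, 0.088, 0], "turn": [0, 0, 0]}
    - {"claw": 1, "translation": [0.027, 0.088, 0], "turn": [0, 0, 0]}

```text
time_s: 9.25
ee_pos: [0.4959, 0.1998, 0.0601]
tool_rot: [[0.004, -1.0, 0.005], [0.001, 0.005, 1.0], [-1.0, -0.004, 0.001]]
wrist_force: [1.0, 0.3, 5.8]
gripper_width: 0.194
```

carry_out:
  increments:
    - {"claw": -1, "translation": [0, 0, 0], "turn": [0, 0, 0]}
    - {"claw": -1, "translation": [0, 0, 0], "turn": [0, 0, 0]}
    - {"claw": -1, "translation": [0, 0, 0], "turn": [0, 0, 0]}
    - {"claw": -1, "translation": [0, 0, 0], "turn": [0, 0, 0]}
    - {"claw": -1, "translation": [0, 0, 0], "turn": [0, 0, 0]}
    - {"claw": -1, "translation": [0, 0, 0.06], "turn": [0, 0, 0]}
    - {"claw": -1, "translation": [-0.02, 0, 0.12], "turn": [0, 0, 0]}
    - {"claw": -1, "translation": [-0.05, -0.03, 0.2], "turn": [0, 0, 0]}
    - {"claw": -1, "translation": [-0.08, -0.05, 0.2], "turn": [0, 0, 0]}
    - {"claw": -1, "translation": [-0.1, -0.05, 0.2], "turn": [0, 0, 0]}
    - {"claw": -1, "translation": [-0.1, -0.05, 0.2], "turn": [0, 0, 0]}
    - {"claw": -1, "translation": [-0.1, -0.05, 0.2], "turn": [0, 0, 0]}

```text
time_s: 10.45
ee_pos: [0.3947, 0.1492, 0.2594]
tool_rot: [[0.004, -1.0, 0.005], [0.001, 0.005, 1.0], [-1.0, -0.004, 0.001]]
wrist_force: [0.6, 0.3, 0.4]
gripper_width: 0.997
```

Run:
```python
from h import *
s=take('wrist','w4'); a=proj(s,[.5683,.1529,.056]);b=proj(s,[.5683,.1529,.048]); print(s['st']['ee_pos'],a,b)
g=cv2.cvtColor(s['img'],cv2.COLOR_RGB2GRAY); u,v=map(round,b); np.set_printoptions(linewidth=250)
print(u-7,v-8);print(g[v-8:v+8,u-7:u+8])
```

```text
[0.39473507 0.14918484 0.25935301] (np.float64(282.85861224378596), np.float64(333.6376059675491)) (np.float64(282.7878413592783), np.float64(329.1449649850736))
276 321
[[139 138 138 139 139 139 143 127 132  87  88  89  90  89  89]
 [137 137 137 136 137 139 143  80  82  85  88  89  88  89  88]
 [136 136 137 137 138 141 146  84  86  89  89  89  89  89  90]
 [132 132 133 134 137 121 124  85  85  87  86  86  86  87  86]
 [135 134 135 135 140  79  83  88  89  88  87  86  85  85  85]
 [138 137 138 139 147  89  79  78  78  86  92  89  88  88  89]
 [137 138 137 139 148  78  45  37  35  59  81  90  90  89  88]
 [140 140 140 142 152  35  31  37  36  31  52  93  91  91  89]
 [143 143 142 144 155  45  47  39  39  35  65  96  92  91  92]
 [145 145 145 147 155  83  64  34  36  34  71  97  94  93  93]
 [143 142 143 143 148 126  95  47  45  63  87  96  95  94  94]
 [140 140 140 140 143 150 145  78  76  96  94  91  91  91  91]
 [138 136 136 137 141 137 125  82  94  92  89  89  89  88  89]
 [134 135 134 136 143  96   7  34  81  91  88  87  87  87  87]
 [130 130 131 135 136  38  10   9  49  90  86  85  85  84  84]
 [130 130 132 141  94  18  15  13  41  77  87  83  83  84  83]]
```

The square lid's dot is at about (283.5,329) and the point below the tip projects to (282.8,329.1), so the error is under 1 mm and it was held for about 1 s. Now I'll move the wrist camera to the mast.

carry_out:
  increments:
    - {"claw": -1, "translation": [0.03, -0.05, 0.05], "turn": [0, 0, 0]}
    - {"claw": -1, "translation": [0.12, -0.44, 0.05], "turn": [0, 0, 0]}
    - {"claw": -1, "translation": [0.12, -0.44, 0.05], "turn": [0, 0, 0]}
    - {"claw": -1, "translation": [0.12, -0.44, 0.05], "turn": [0, 0, 0]}
    - {"claw": -1, "translation": [0.12, -0.44, 0.05], "turn": [0, 0, 0]}
    - {"claw": -1, "translation": [0.12, -0.44, 0.05], "turn": [0, 0, 0]}
    - {"claw": -1, "translation": [0.12, -0.44, 0.05], "turn": [0, 0, 0]}
    - {"claw": -1, "translation": [0.12, -0.44, 0.05], "turn": [0, 0, 0]}
    - {"claw": -1, "translation": [0.12, -0.44, 0.05], "turn": [0, 0, 0]}
    - {"claw": -1, "translation": [0.12, -0.44, 0.05], "turn": [0, 0, 0]}
    - {"claw": -1, "translation": [0.12, -0.44, 0.05], "turn": [0, 0, 0]}
    - {"claw": -1, "translation": [0.12, -0.44, 0.05], "turn": [0, 0, 0]}
    - {"claw": -1, "translation": [0.12, -0.44, 0.05], "turn": [0, 0, 0]}

```text
time_s: 11.8
ee_pos: [0.5149, -0.2898, 0.3071]
tool_rot: [[-0.002, -1.0, 0.003], [0.002, 0.003, 1.0], [-1.0, 0.002, 0.002]]
wrist_force: [-0.0, -0.3, -0.3]
gripper_width: 0.998
```

Run:
```python
from h import *
s=take('wrist','m1'); print(s['st']['ee_pos'],s['st']['joint_positions'].round(1))
```

```text
[ 0.51492363 -0.28977391  0.30711087] [ -34.9   10.3   64.1    0.   105.8 -124.7]
```

View pics/m1.png

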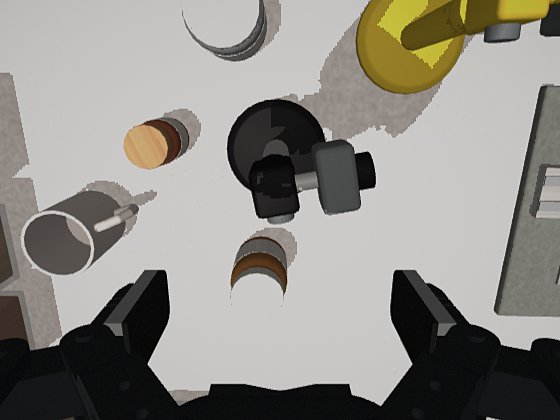

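The mast view shows the black foot at (276,148), the black head at (273,187), the grey button on the far side at (281,217), and the grey camera at (338,177) pointing to world +y. I'll enlarge it to measure the head's centre and yaw.

Run:
```python
from h import *
s=load('m1'); im=s['img'][145:230,225:345,::-1].astype(float)
im=255*(np.clip(im,0,255)/255)**.45
cv2.imwrite('pics/m1c.png',cv2.resize(im.astype('uint8'),None,fx=6.5,fy=6.5,interpolation=cv2.INTER_CUBIC))
```

```text
(no output)
```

View pics/m1c.png

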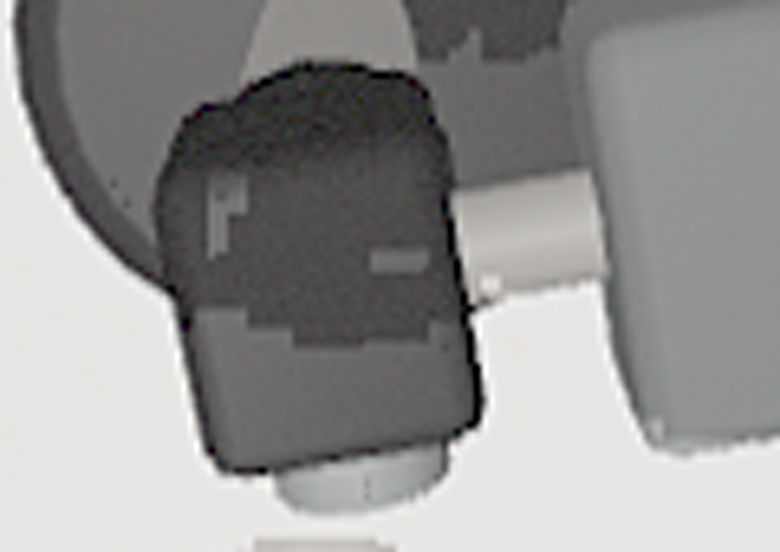

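Run:
```python
from h import *
s=load('m1')
f=lambda u,v:(u/6.5+225-.5,v/6.5+145-.5)
C=[onz(s,*f(*p),.210) for p in [(172,172),(440,125),(480,432),(215,472)]]
C=np.array(C)[:,:2];print(C.round(4).tolist(),C.mean(0))
for i in range(4):
    d=C[(i+1)%4]-C[i];print(np.linalg.norm(d).round(4),np.degrees(np.arctan2(d[1],d[0])).round(1))
# foot: dark mask on z~.009 edge, fit circle
im=s['img'];m=(im.max(2)<70).astype(np.uint8);m[:,:220]=0;m[:90]=0;m[245:]=0;m[:,330:]=0
c=max(cv2.findContours(m,0,cv2.CHAIN_APPROX_NONE)[0],key=cv2.contourArea)[:,0]
c=c[(c[:,1]<150)]
P=np.array([onz(s,*p,.018)[:2] for p in c])
for k in range(4):
    A=np.c_[2*P,np.ones(len(P))];x=np.linalg.lstsq(A,(P**2).sum(1),rcond=None)[0];r=np.sqrt(x[2]+x[0]**2+x[1]**2)
    e=abs(np.hypot(*(P-x[:2]).T)-r);P=P[e<max(2*np.median(e),.0008)]
print('foot',x[:2],r,len(P))
y=np.radians(9)
for z in(.188,):
  for k,a in enumerate([x[:2]]):
    p=a+.026*np.array([np.cos(y),np.sin(y)]);print('button proj',proj(s,[*p,.188]))
```

```text
[[0.4901, -0.3072], [0.4855, -0.2805], [0.5174, -0.2762], [0.5216, -0.3036]] [ 0.50365173 -0.2918869 ]
0.0271 99.8
0.0322 7.7
0.0276 -81.2
0.0317 -173.4
foot [ 0.50432216 -0.29215989] 0.0565070930160097 118
button proj (np.float64(280.5043634882858), np.float64(218.62862098524405))
```

The head's centre is at (0.504, -0.292) from its top corners, and the foot fit agrees. Its yaw is about +8.5°, and the projected button matches the image. I'll turn the jaws onto mast x above the head and check before descending.

carry_out:
  increments:
    - {"claw": -1, "translation": [-0.0095, -0.002, 0], "turn": [0, 0, -0.14]}
    - {"claw": -1, "translation": [-0.0095, -0.002, 0], "turn": [0, 0, -0.28]}
    - {"claw": -1, "translation": [-0.0095, -0.002, 0], "turn": [0, 0, -0.42]}
    - {"claw": -1, "translation": [-0.0095, -0.002, 0], "turn": [0, 0, -0.56]}
    - {"claw": -1, "translation": [-0.0095, -0.002, 0], "turn": [0, 0, -0.7]}
    - {"claw": -1, "translation": [-0.0095, -0.002, 0], "turn": [0, 0, -0.84]}
    - {"claw": -1, "translation": [-0.0095, -0.002, 0], "turn": [0, 0, -0.98]}
    - {"claw": -1, "translation": [-0.0095, -0.002, 0], "turn": [0, 0, -1.12]}
    - {"claw": -1, "translation": [-0.0095, -0.002, 0], "turn": [0, 0, -1.26]}
    - {"claw": -1, "translation": [-0.0095, -0.002, 0], "turn": [0, 0, -1.4]}
    - {"claw": -1, "translation": [-0.0095, -0.002, 0], "turn": [0, 0, -1.42]}
    - {"claw": -1, "translation": [-0.0095, -0.002, -0.04], "turn": [0, 0, -1.42]}
    - {"claw": -1, "translation": [-0.0095, -0.002, -0.075], "turn": [0, 0, -1.42]}
    - {"claw": -1, "translation": [-0.0095, -0.002, -0.075], "turn": [0, 0, -1.42]}
    - {"claw": -1, "translation": [-0.0095, -0.002, -0.075], "turn": [0, 0, -1.42]}

```text
time_s: 13.35
ee_pos: [0.505, -0.2922, 0.2335]
tool_rot: [[-0.001, -0.148, 0.989], [0.001, 0.989, 0.148], [-1.0, 0.001, -0.001]]
wrist_force: [-0.8, -0.8, 0.3]
gripper_width: 1.003
```

Run:
```python
from h import *
s=take('wrist','m2'); print(s['st']['ee_pos'])
y=np.radians(8.5);R=np.array([[np.cos(y),-np.sin(y),0],[np.sin(y),np.cos(y),0],[0,0,1]])
im=s['img'][:,:,::-1].copy()
im=(255*(im/255.)**.6).astype('uint8')
for p in[(-.017,.015,.022),(.017,.015,.022),(.017,-.015,.022),(-.017,-.015,.022),(.026,0,0)]:
    q=proj(s,R@p+[.504,-.292,.188]);cv2.circle(im,tuple(int(round(x)) for x in q),2,(0,0,255),1)
cv2.imwrite('pics/m2v.png',im)
```

```text
[ 0.50502065 -0.29216479  0.23352245]
```

View pics/m2v.png

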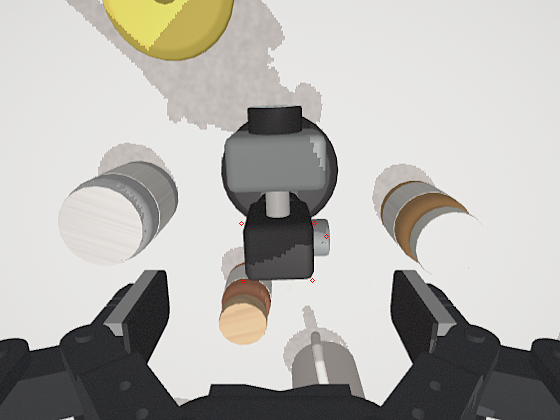

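The projected corners sit on the black head, with the button at (321,237) on the right and the head centred between the open fingers. The look-alike is only the yellow foot at the top of the image. I'll descend and squeeze.

carry_out:
  increments:
    - {"claw": -1, "translation": [0.0005, 0, -0.03], "turn": [0, 0, 0]}
    - {"claw": -1, "translation": [0.0005, 0, -0.055], "turn": [0, 0, 0]}
    - {"claw": -1, "translation": [0.0005, 0, -0.067], "turn": [0, 0, 0]}
    - {"claw": -1, "translation": [0.0005, 0, -0.067], "turn": [0, 0, 0]}
    - {"claw": 1, "translation": [0.0005, 0, -0.067], "turn": [0, 0, 0]}
    - {"claw": 1, "translation": [0.0005, 0, -0.067], "turn": [0, 0, 0]}
    - {"claw": 1, "translation": [0.0005, 0, -0.067], "turn": [0, 0, 0]}
    - {"claw": 1, "translation": [0.0005, 0, -0.067], "turn": [0, 0, 0]}
    - {"claw": 1, "translation": [0.0005, 0, -0.067], "turn": [0, 0, 0]}
    - {"claw": 1, "translation": [0.0005, 0, -0.067], "turn": [0, 0, 0]}
    - {"claw": 1, "translation": [0.0005, 0, -0.067], "turn": [0, 0, 0]}
    - {"claw": 1, "translation": [0.0005, 0, -0.067], "turn": [0, 0, 0]}
    - {"claw": 1, "translation": [0.0005, 0, -0.067], "turn": [0, 0, 0]}

```text
time_s: 14.7
ee_pos: [0.5059, -0.2935, 0.1692]
tool_rot: [[0.003, -0.146, 0.989], [-0.003, 0.989, 0.146], [-1.0, -0.003, 0.002]]
wrist_force: [-3.0, 0.7, 5.5]
gripper_width: 0.421
```

The opening reads 0.421, about 37 mm with the offset seen on the knob, so the button is fully in. Now I'll lift.

carry_out:
  increments:
    - {"claw": 1, "translation": [0, 0, 0.008], "turn": [0, 0, 0]}
    - {"claw": 1, "translation": [0, 0, 0.02], "turn": [0, 0, 0]}
    - {"claw": 1, "translation": [0, 0, 0.032], "turn": [0, 0, 0]}
    - {"claw": 1, "translation": [0, 0, 0.044], "turn": [0, 0, 0]}
    - {"claw": 1, "translation": [0, 0, 0.056], "turn": [0, 0, 0]}
    - {"claw": 1, "translation": [0, 0, 0.068], "turn": [0, 0, 0]}
    - {"claw": 1, "translation": [0, 0, 0.08], "turn": [0, 0, 0]}
    - {"claw": 1, "translation": [0, 0, 0.092], "turn": [0, 0, 0]}
    - {"claw": 1, "translation": [0, 0, 0.102], "turn": [0, 0, 0]}
    - {"claw": 1, "translation": [0, 0, 0.11], "turn": [0, 0, 0]}
    - {"claw": 1, "translation": [0, 0, 0.117], "turn": [0, 0, 0]}
    - {"claw": 1, "translation": [0, 0, 0.122], "turn": [0, 0, 0]}
    - {"claw": 1, "translation": [0, 0, 0.122], "turn": [0, 0, 0]}
    - {"claw": 1, "translation": [0, 0, 0.122], "turn": [0, 0, 0]}
    - {"claw": 1, "translation": [0, 0, 0.122], "turn": [0, 0, 0]}

```text
time_s: 16.2
ee_pos: [0.5058, -0.2935, 0.2891]
tool_rot: [[0.001, -0.145, 0.989], [-0.001, 0.989, 0.145], [-1.0, -0.002, 0.001]]
wrist_force: [1.0, -5.5, -2.8]
gripper_width: 0.416
```

Run:
```python
from h import *
s=take('wrist','m3');d=take('side','s3');t=take('top','t3'); print(sense()['ee_pos'],sense()['wrist_force'])
a=(255*(s['img'][60:340,140:420]/255.)**.6).astype('uint8');b=cv2.resize(d['img'][150:300,160:360],(480,360),interpolation=cv2.INTER_CUBIC)
c=np.zeros((560,800,3),np.uint8);c[:280,:280]=a;c[:360,300:780]=b
c[290:550,:280]=cv2.resize(t['img'][170:235,195:265],(280,260),interpolation=cv2.INTER_CUBIC)
cv2.imwrite('pics/m3v.png',c[:,:,::-1])
```

```text
[ 0.50582017 -0.29346986  0.28914709] [ 1.72780801 -5.730826   -2.18505474]
```

View pics/m3v.png

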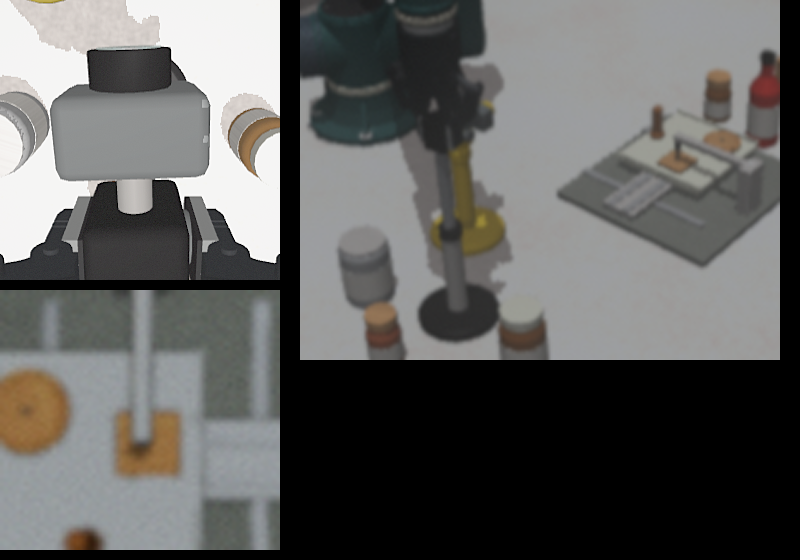

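The head is gripped with its tube extended, and the TCP rose 0.120 m. The square lid is still under the pointer. I'll push up 4 mm more to feel for the end stop.

carry_out:
  increments:
    - {"claw": 1, "translation": [0, 0, 0.002], "turn": [0, 0, 0]}
    - {"claw": 1, "translation": [0, 0, 0.004], "turn": [0, 0, 0]}
    - {"claw": 1, "translation": [0, 0, 0.004], "turn": [0, 0, 0]}
    - {"claw": 1, "translation": [0, 0, 0.004], "turn": [0, 0, 0]}
    - {"claw": 1, "translation": [0, 0, 0.004], "turn": [0, 0, 0]}
    - {"claw": 1, "translation": [0, 0, 0.004], "turn": [0, 0, 0]}

```text
time_s: 16.95
ee_pos: [0.5058, -0.2934, 0.2893]
tool_rot: [[-0.002, -0.145, 0.989], [0.002, 0.989, 0.145], [-1.0, 0.002, -0.002]]
wrist_force: [2.7, -6.5, -12.6]
gripper_width: 0.416
```

The stop is firm: the 4 mm command moved the tool only 0.2 mm, and the downward force rose to 12.6 N. I'll hold briefly and hand in.

carry_out:
  increments:
    - {"claw": 1, "translation": [0, 0, 0], "turn": [0, 0, 0]}
    - {"claw": 1, "translation": [0, 0, 0], "turn": [0, 0, 0]}
    - {"claw": 1, "translation": [0, 0, 0], "turn": [0, 0, 0]}
    - {"claw": 1, "translation": [0, 0, 0], "turn": [0, 0, 0]}
    - {"claw": 1, "translation": [0, 0, 0], "turn": [0, 0, 0]}

```text
time_s: 17.45
ee_pos: [0.5057, -0.2934, 0.2893]
tool_rot: [[-0.003, -0.145, 0.989], [0.002, 0.989, 0.145], [-1.0, 0.002, -0.002]]
wrist_force: [2.4, -5.8, -14.1]
gripper_width: 0.417
```

Run:
```python
from station import sense, sign_off
s=sense();print(s['time_s'],s['ee_pos'],s['wrist_force'],s['gripper_width']);print(sign_off())
```

```text
17.45 [ 0.50574111 -0.29339354  0.28925478] [  2.3855034   -5.83865086 -14.13980732] 0.41708154486208665
the job is handed in; nothing more can be done
None
```

The job is done and handed in at 17.5 s of the 67 s allowed; the station gives no verdict.

- **Lids:** I pulled the tray so each lid in turn stood under the pointer for about a second. Wrist pictures afterwards put the round lid's dot about 1 mm off and the square lid's under 1 mm. The last overhead picture shows the square lid still under the pointer.
- **Mast head:** I squeezed the button on the black mast, with the opening consistent with the button fully in, and pulled the head up 120 mm. A further 4 mm upward command moved the tool only 0.2 mm, and the downward force rose to 12.6 N, so the head is against the second stop. It was still held there when I handed in.
- **Bystanders:** the last pictures showed the ones in view still standing in place. I did not measure their positions again.

No check failed or disagreed beyond 1–2 mm.

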